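# Empty the loaded tins of scroll-rod balls

### The arm

A 6-joint arm with a two-finger parallel gripper is mounted at the origin on the work surface. World frame = base frame: x ahead of the robot, y to its left, z up, the work surface at z = 0. Lengths are in mm, angles in rad, forces in N, time in s.
With the tool pointing down it reaches from about 400 to 925 mm from the base axis. Payload 12.5 kg.
Tool frame: the origin (TCP) lies on the centre line of the jaws, within the pads' length; the fingertips stand 14 mm ahead of it and the grasp point (between the pads) lies 5 mm behind it; z points along the fingers, x is the direction in which the jaws open and shut, and the axes are right-handed (so a half turn about z gives the same grasp; the last joint's range is limited). The gripper opens to 95 mm and grips with 3 to 60 N. Pads are 20 mm wide; open, the fingers measure 119 mm over their backs; the gripper's body (75 mm by 180 mm) begins 59 mm behind the grasp point.
Start: joints at [1.168, 0.491, 1.559, -0, 1.092, -0.106], TCP at [182.772, 597.697, 206.861] pointing down, gripper open.
Joint ranges: [-3.1, 3.1], [-0.84, 2.19], [0.05, 2.79], [-1.13, 4.28], [0.06, 2.93], [-2.69, 2.69]. Speed limits (rad/s): [2.22, 2.22, 2.79, 3.14, 3.14, 3.14].

### API

Orientations are given as [roll, pitch, yaw] about the fixed x, y, z axes, in that order (R = Rz(yaw) Ry(pitch) Rx(roll)).
In Python, from cell import state, read_camera, job_done gives the robot as it stands.
- The arm moves only by the shell command python3 -m handwheel 'ROWS'. ROWS is JSON, a list of rows, each an object of numbers: "hand": the finger opening in m, from 0 to 0.0951; "x", "y", "z": the shift along the world's x, y, z in m; "spin": the turn about the world's z in units of 5 degrees (1.0 is 5 degrees). In form: [{"hand": .., "x": .., "y": .., "z": .., "spin": ..}, ...]. A call has 1 to 20 rows; each row is the pose to reach, as a shift and turn from the pose commanded when the call began; what a row does not reach only later rows make up. A row lasts 1/12 s, in which the tool goes at most 41.7 mm and 7.16 degrees, less where a joint would pass 70% of its speed; a pose out of reach is approached as far as the arm can. A call with a gripper value outside its range is refused whole. The fingers move at their own pace and stop on an object; the grip force is fixed at half the most. Time passes only in rows, so rows that repeat a pose let the fingers close. It gives the time, the measured TCP pose, the force and the opening at its end, in the units of the state.
- state(): the state, without advancing time (a new reading comes with each control period).
- read_camera(name): name is "scene" or "top" or "wrist"; returns a dict with "img" (480x640x3 uint8, red, green, blue), "fx", "fy", "cx", "cy" (pixels), "T" (4x4, takes a point from camera to world coordinates). Camera axes: x right, y down, z forward; pixel columns grow to the right and rows downward; lengths in mm; the calibration is good to about 2 mm. A picture is of the moment at which its call begins. There is no depth.
- job_done(): hands the job in, once; it reports no verdict.
The state is a dict: "t": time; "joints": joint angles; "qvel": joint speeds; "tau": joint torques, N m; "eef_pos": TCP position; "tcp_rot": TCP orientation; "ft_force": force on the tool from outside, world axes, zero at the start; "moment": the same for the moment, N m; "opening": opening from 0.0 (shut) to 1.0 (fully open).
Only numpy, scipy, OpenCV 4.12 (cv2) and the standard library are available. Lean on these libraries where they do the work, as an engineer would, in place of code of your own. Each camera call takes 0.05 s, during which the arm holds its last target. There are 200 camera calls.

### The job

Three look-alike covered steel tins stand on the paper-cutter's bench; some hold a solid brass ball for a scroll rod and the others are empty, which cannot be seen from outside. Lift each tin in turn to judge by its weight whether it is loaded; tip the loaded ones, and only those, over the wooden tray so that the ball rolls out through the flap and stays in the tray. Leave every tin standing upright on the bench where it stood, within a few centimetres, and do not disturb the mallet, the tool pot or the paperweight.

Things in the scene. Friction and masses are not known exactly. Their poses are not given: they have to be found in the camera images.
- tin_a_center (a point): One of three identical loose covered steel tins, 90 mm long (x), 56 wide (y), 74 high; grip across the 56 mm. Point half-way up (37 mm), 50 mm from the mouth end (own -x, roughly towards the robot at the start), 40 mm from the closed back (+x); z up. At the -x end a dark flap, hinged at its top edge, covers the mouth (22 to 71 mm up) and swings freely outward when tipped.
- tin_b_center (a point): Second tin, as tin_a, same point and axes. Weights of all three: about 200 g empty, 440 to 540 g with its one ball (40 mm, solid brass). Which are loaded, and how they stand, changes from start to start.
- tin_c_center (a point): Third tin, as tin_a, same point and axes. Inside each tin a chute climbs at 24 degrees to the mouth's lip (22 mm up), so a ball rolls out through the flap once the -x end is tipped down by more than about 30 degrees; 45 to 50 degrees is ample.
- tray: fixed open wooden tray, 240 mm (x) by 160 mm (y), walls 8 mm thick and 45 mm high; origin at the centre of its underside, z up. It is empty at the start.
There are look-alikes about, which are no part of the job. Leave any green or turquoise look-alike of the part that bears tin_c_center alone.

How it is judged (in metres and radians):
At the end, for the whole second after the job is handed in: Both brass balls lie inside the tray, and all three tins stand upright (within 10 degrees), released and at rest on the bench, each within 80 mm of where it stood (angle between each of tin_a_center, tin_b_center, tin_c_center's own z axis and vertical below 0.17 rad and height (world z) of each of tin_a_center, tin_b_center, tin_c_center below 0.042 m and distance of each of tin_a_center, tin_b_center, tin_c_center from where it was at the start of the episode below 0.08 m and linear speed of each of tin_a, tin_b, tin_c below 0.05 m/s and x of ball_1_center in the frame of tray between -0.115 and 0.115 m and y of ball_1_center in the frame of tray between -0.075 and 0.075 m and height (world z) of each of ball_1_center, ball_2_center below 0.045 m and x of ball_2_center in the frame of tray between -0.115 and 0.115 m and y of ball_2_center in the frame of tray between -0.075 and 0.075 m); the robot touches nothing.
It fails at once if an empty tin is tipped by more than 30 degrees ((angle between tin_a_center's own z axis and vertical above 0.52 rad and world y of empty_mark between -1 and -0.255 m) or (angle between tin_b_center's own z axis and vertical above 0.52 rad and world y of empty_mark between -0.255 and 0 m) or (angle between tin_c_center's own z axis and vertical above 0.52 rad and world y of empty_mark between 0 and 1 m)).
It fails at once if the mallet, tool pot or paperweight is moved by more than 40 mm (distance of any of mallet, brush_pot, paperweight from where it was at the start of the episode above 0.04 m).
It also fails if it takes over 72 s, if anything falls off the work surface, if the arm or the gripper's body presses on something with over 40 N, if the wrist force passes 120 N, or if a joint passes its speed limit or range.

## Working session

There is one attempt and no reset: what is moved stays moved. The work goes in short steps, Python scripts to look and compute and a shell command to move; the robot and the scene stay as the last step left them, time stands still between calls to the robot, and variables do not carry over. Pictures are saved under pics/ and viewed, about 8 in all and at most 12, crops included, and the job is handed in when it is done.

```bash
ls; mkdir -p pics; cat > h.py <<'E'
import numpy as np,cv2
from cell import state,read_camera
def snap(name,fn):
    c=read_camera(name); np.savez(f'pics/{fn}.npz',**{k:np.array(v) for k,v in c.items()})
    cv2.imwrite(f'pics/{fn}.png',cv2.cvtColor(c['img'],cv2.COLOR_RGB2BGR)); return c
def load(fn): return dict(np.load(f'pics/{fn}.npz'))
def ray(c,u,v,z):
    T=c['T'];d=T[:3,:3]@np.array([(u-c['cx'])/c['fx'],(v-c['cy'])/c['fy'],1]);o=T[:3,3]
    return (o+d*(z-o[2])/d[2]).round(1)
def proj(c,p):
    T=c['T'];q=T[:3,:3].T@(np.array(p,float)-T[:3,3]);return (c['fx']*q[0]/q[2]+c['cx']).round(1),(c['fy']*q[1]/q[2]+c['cy']).round(1)
E
python3 - <<'E'
from h import *
for n in('top','scene'):
    c=snap(n,n+'0');print(n,c['T'].round(2).tolist(),c['fx'],c['cx'],c['cy'])
s=state();print(s)
E
```

```text
pics
top [[-0.01, -1.0, 0.1, 347.92], [-1.0, 0.01, 0.0, 28.94], [-0.0, -0.1, -1.0, 1160.87], [0.0, 0.0, 0.0, 1.0]] 441.53319770418295 318.7796256138421 237.20370613602148
scene [[0.15, 0.57, -0.81, 1111.37], [0.99, -0.11, 0.11, -44.78], [-0.02, -0.81, -0.58, 564.86], [0.0, 0.0, 0.0, 1.0]] 452.8428587950499 317.73985482448364 240.6010357175486
{'t': 0.1, 'joints': array([ 1.16839685e+00,  4.91483375e-01,  1.55936740e+00,  6.97634161e-06,
        1.09166256e+00, -1.05591356e-01]), 'qvel': array([ 0.00056213, -0.00058453, -0.001765  ,  0.00059077, -0.00090927,
        0.00058762]), 'tau': array([ 2.97734521e-03, -6.13620400e+01, -2.58606899e+01,  6.93952362e-02,
        4.69934859e-02, -4.20922595e-05]), 'eef_pos': array([182.68548927, 597.49418051, 206.33733008]), 'tcp_rot': array([-3.14148947e+00,  9.14894207e-04,  1.27398503e+00]), 'ft_force': array([ 0.00734644, -0.04634938,  0.40576272]), 'moment': array([ 0.06078305, -0.01231813, -0.01159696]), 'opening': 1.0006386607633124}
```

View pics/top0.png

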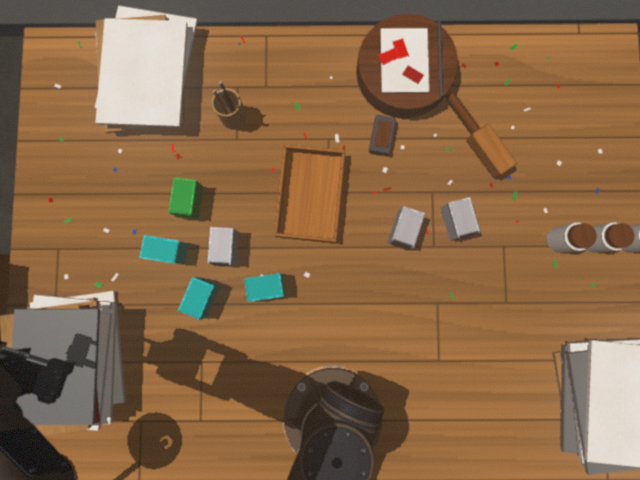

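View pics/scene0.png

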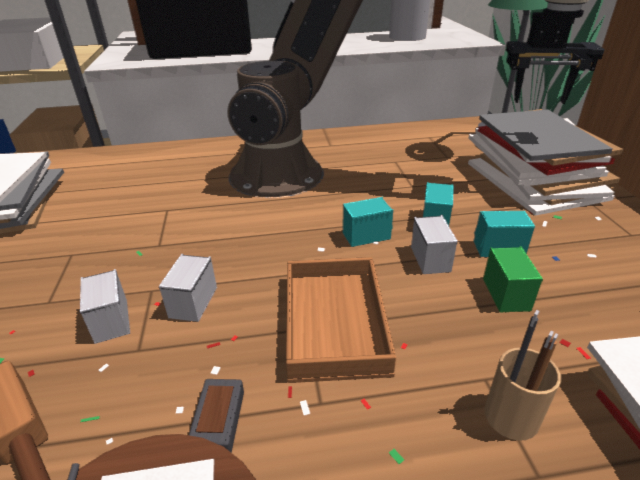

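```bash
python3 - <<'E'
from h import *
c=load('top0');im=c['img'];hsv=cv2.cvtColor(im,cv2.COLOR_RGB2HSV)
m=((hsv[...,1]<45)&(hsv[...,2]>135)).astype(np.uint8)
n,l,st,ce=cv2.connectedComponentsWithStats(m)
for i in range(1,n):
    if 300<st[i,4]<2500 and 180<ce[i,0]<500 and 190<ce[i,1]<280:
        p=np.argwhere(l==i)[:,::-1].astype(np.float32)
        w=np.array([ray(c,u,v,74)[:2] for u,v in p],np.float32)
        r=cv2.minAreaRect(w);print(ce[i],st[i,4],r,w.mean(0))
for k in [(287,146),(345,152),(277,236),(337,242)]: print('tray',k,ray(c,*k,45))
for k in [(383,117),(396,120),(371,152),(389,155)]: print('pw',k,ray(c,*k,20))
big=cv2.cvtColor(im,cv2.COLOR_RGB2BGR)
a=cv2.resize(big[170:330,130:290],None,fx=3,fy=3,interpolation=2);b=cv2.resize(big[140:260,370:490],None,fx=2.6,fy=2.6,interpolation=2)
b=cv2.copyMakeBorder(b,0,480-b.shape[0],0,0,0);cv2.imwrite('pics/crop0.png',np.hstack([a,b]))
E
```

```text
[463.53367217 216.23379924] 787 ((501.65643310546875, -327.467529296875), (87.94518280029297, 57.82615280151367), 13.651877403259277) [ 501.82315 -327.26675]
[408.15108835 225.42509603] 781 ((480.0309143066406, -189.34637451171875), (56.98040771484375, 85.59491729736328), 70.86624145507812) [ 479.7476  -189.39043]
[219.98631841 244.53233831] 804 ((434.4305419921875, 276.3973693847656), (57.24951171875, 87.65596008300781), 86.69178771972656) [435.22668 276.40527]
tray (287, 146) [692.4 113.2  45. ]
tray (345, 152) [675.5 -36.9  45. ]
tray (277, 236) [458.3 138.4  45. ]
tray (337, 242) [442.1 -13.8  45. ]
pw (383, 117) [ 777.5 -140.6   20. ]
pw (396, 120) [ 769.  -175.1   20. ]
pw (371, 152) [ 682.3 -107.    20. ]
pw (389, 155) [ 673.9 -154.4   20. ]
```

View pics/crop0.png

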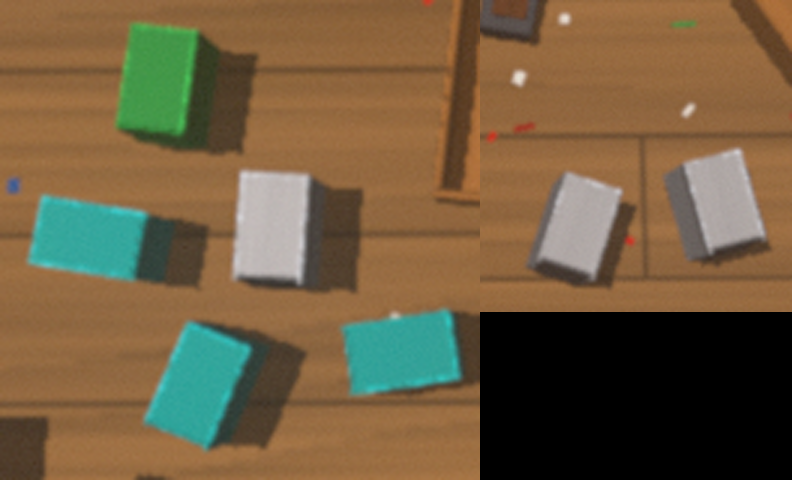

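The three grey tins are A (461,218), B (408,227) and C (221,246). Their sizes fit 90×56 mm, and the green and turquoise boxes are not part of the job. Tray centre is about (567,50), yaw about −6°. I'll start with tin C.

```bash
python3 -m handwheel '[{"hand":0.095,"x":0.274,"y":-0.3225,"z":0,"spin":2.7},{"hand":0.095,"x":0.274,"y":-0.3225,"z":0,"spin":2.7},{"hand":0.095,"x":0.274,"y":-0.3225,"z":0,"spin":2.7},{"hand":0.095,"x":0.274,"y":-0.3225,"z":0,"spin":2.7},{"hand":0.095,"x":0.274,"y":-0.3225,"z":0,"spin":2.7},{"hand":0.095,"x":0.274,"y":-0.3225,"z":0,"spin":2.7},{"hand":0.095,"x":0.274,"y":-0.3225,"z":0,"spin":2.7},{"hand":0.095,"x":0.274,"y":-0.3225,"z":0,"spin":2.7},{"hand":0.095,"x":0.274,"y":-0.3225,"z":0,"spin":2.7},{"hand":0.095,"x":0.274,"y":-0.3225,"z":0,"spin":2.7},{"hand":0.095,"x":0.274,"y":-0.3225,"z":0,"spin":2.7},{"hand":0.095,"x":0.274,"y":-0.3225,"z":0,"spin":2.7},{"hand":0.095,"x":0.274,"y":-0.3225,"z":0,"spin":2.7},{"hand":0.095,"x":0.274,"y":-0.3225,"z":0,"spin":2.7}]'
python3 - <<'E'
from h import *
c=snap('wrist','w1');s=state();print(s['t'],s['eef_pos'].round(1),s['tcp_rot'].round(3),s['ft_force'].round(2))
for p in [(456.7,275.1,74)]: print(proj(c,p))
E
```

```text
t: 1.27
eef_pos: [455.9, 276.1, 206.8]
tcp_rot: [-3.141, -0.0, 1.511]
ft_force: [-0.4, 0.1, 0.4]
opening: 0.999
1.3167 [455.8 276.3 206.8] [-3.141 -0.     1.511] [-1.1   0.53 -0.98]
(np.float64(314.3), np.float64(229.4))
```

View pics/w1.png

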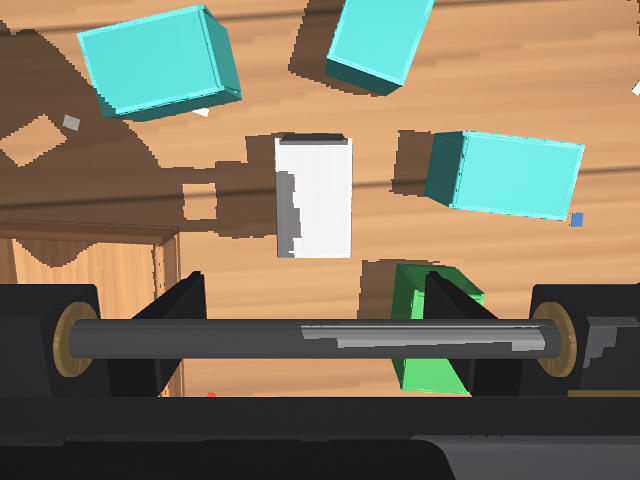

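```bash
python3 -m handwheel '[{"hand":0.095,"x":0,"y":0,"z":-0.04,"spin":0},{"hand":0.095,"x":0,"y":0,"z":-0.08,"spin":0},{"hand":0.095,"x":0,"y":0,"z":-0.12,"spin":0},{"hand":0.095,"x":0,"y":0,"z":-0.157,"spin":0},{"hand":0.095,"x":0,"y":0,"z":-0.157,"spin":0},{"hand":0.03,"x":0,"y":0,"z":-0.157,"spin":0},{"hand":0.03,"x":0,"y":0,"z":-0.157,"spin":0},{"hand":0.03,"x":0,"y":0,"z":-0.157,"spin":0},{"hand":0.03,"x":0,"y":0,"z":-0.157,"spin":0},{"hand":0.03,"x":0,"y":0,"z":-0.157,"spin":0},{"hand":0.03,"x":0,"y":0,"z":-0.157,"spin":0},{"hand":0.03,"x":0,"y":0,"z":-0.157,"spin":0}]'
python3 -m handwheel '[{"hand":0.03,"x":0,"y":0,"z":0.01,"spin":0},{"hand":0.03,"x":0,"y":0,"z":0.03,"spin":0},{"hand":0.03,"x":0,"y":0,"z":0.03,"spin":0},{"hand":0.03,"x":0,"y":0,"z":0.03,"spin":0},{"hand":0.03,"x":0,"y":0,"z":0.03,"spin":0},{"hand":0.03,"x":0,"y":0,"z":0.03,"spin":0},{"hand":0.03,"x":0,"y":0,"z":0.03,"spin":0},{"hand":0.03,"x":0,"y":0,"z":0.03,"spin":0}]'
```

```text
t: 2.32
eef_pos: [457.1, 275.3, 50.7]
tcp_rot: [3.14, -0.001, 1.509]
ft_force: [-1.9, 0.1, 9.1]
opening: 0.586
t: 2.98
eef_pos: [456.5, 275.1, 79.2]
tcp_rot: [-3.141, 0.0, 1.51]
ft_force: [-0.0, 0.4, -4.6]
opening: 0.586
```

C reads −4.6 N when lifted, against an expected −2 N for an empty tin, so it is loaded. I'll carry it to the far (+x) end of the tray with its mouth facing the tray.

```bash
python3 -m handwheel '[{"hand":0.03,"x":0,"y":0,"z":0.03,"spin":0},{"hand":0.03,"x":0,"y":-0.01,"z":0.06,"spin":0},{"hand":0.03,"x":0.01,"y":-0.03,"z":0.08,"spin":0},{"hand":0.03,"x":0.02,"y":-0.06,"z":0.08,"spin":0},{"hand":0.03,"x":0.035,"y":-0.09,"z":0.08,"spin":0},{"hand":0.03,"x":0.05,"y":-0.12,"z":0.08,"spin":-0.1},{"hand":0.03,"x":0.065,"y":-0.15,"z":0.08,"spin":-0.2},{"hand":0.03,"x":0.08,"y":-0.18,"z":0.08,"spin":-0.3},{"hand":0.03,"x":0.1,"y":-0.205,"z":0.08,"spin":-0.4},{"hand":0.03,"x":0.125,"y":-0.225,"z":0.08,"spin":-0.5},{"hand":0.03,"x":0.155,"y":-0.24,"z":0.08,"spin":-0.5},{"hand":0.03,"x":0.185,"y":-0.246,"z":0.08,"spin":-0.5},{"hand":0.03,"x":0.215,"y":-0.246,"z":0.08,"spin":-0.5},{"hand":0.03,"x":0.245,"y":-0.246,"z":0.08,"spin":-0.5},{"hand":0.03,"x":0.275,"y":-0.246,"z":0.08,"spin":-0.5},{"hand":0.03,"x":0.3,"y":-0.246,"z":0.08,"spin":-0.5},{"hand":0.03,"x":0.315,"y":-0.246,"z":0.08,"spin":-0.5},{"hand":0.03,"x":0.315,"y":-0.246,"z":0.08,"spin":-0.5},{"hand":0.03,"x":0.315,"y":-0.246,"z":0.08,"spin":-0.5},{"hand":0.03,"x":0.315,"y":-0.246,"z":0.08,"spin":-0.5}]'
python3 - <<'E'
from h import *
c=snap('top','t2');s=state();print(s['eef_pos'].round(1),s['ft_force'].round(2))
d=snap('scene','s2')
b=np.hstack([cv2.resize(x[60:300,200:460],None,fx=1.5,fy=1.5) if i==0 else cv2.resize(x[180:420,200:460],None,fx=1.5,fy=1.5) for i,x in enumerate([c['img'],d['img']])])
cv2.imwrite('pics/b2.png',b[...,::-1])
E
```

```text
t: 4.65
eef_pos: [770.9, 29.2, 158.9]
tcp_rot: [-3.14, 0.0, 1.466]
ft_force: [-0.2, -0.3, -4.4]
opening: 0.586
[770.9  29.3 159.4] [ 1.33 -0.16 -5.29]
```

View pics/b2.png

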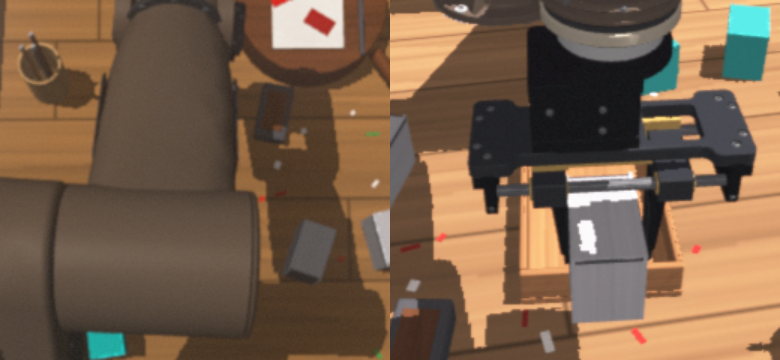

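```bash
python3 -m handwheel '[{"hand":0.03,"x":0,"y":0,"z":-0.03,"spin":0},{"hand":0.03,"x":0,"y":0,"z":-0.06,"spin":0},{"hand":0.03,"x":0,"y":0,"z":-0.076,"spin":0},{"hand":0.03,"x":0,"y":0,"z":-0.076,"spin":0},{"hand":0.03,"x":-0.01,"y":0.001,"z":-0.076,"spin":0},{"hand":0.03,"x":-0.015,"y":0.0015,"z":-0.076,"spin":0},{"hand":0.03,"x":-0.015,"y":0.0015,"z":-0.076,"spin":0},{"hand":0.03,"x":-0.015,"y":0.0015,"z":-0.076,"spin":0}]'
python3 -m handwheel '[{"hand":0.03,"x":-0.003,"y":0.0003,"z":0,"spin":0},{"hand":0.03,"x":-0.006,"y":0.0006,"z":0.002,"spin":0},{"hand":0.03,"x":-0.009,"y":0.0009,"z":0.005,"spin":0},{"hand":0.03,"x":-0.009,"y":0.0009,"z":0.005,"spin":0},{"hand":0.03,"x":-0.009,"y":0.0009,"z":0.005,"spin":0}]'
```

```text
t: 5.42
eef_pos: [757.1, 30.7, 85.6]
tcp_rot: [3.14, -0.0, 1.466]
ft_force: [-0.5, 0.3, -5.5]
opening: 0.587
t: 5.83
eef_pos: [749.3, 31.4, 90.6]
tcp_rot: [3.137, -0.0, 1.466]
ft_force: [6.7, -0.7, -1.7]
opening: 0.586
```

```bash
python3 -m handwheel '[{"hand":0.03,"x":-0.004,"y":0.0004,"z":0.005,"spin":0},{"hand":0.03,"x":-0.0075,"y":0.0008,"z":0.01,"spin":0},{"hand":0.03,"x":-0.011,"y":0.0011,"z":0.013,"spin":0},{"hand":0.03,"x":-0.015,"y":0.0015,"z":0.016,"spin":0},{"hand":0.03,"x":-0.015,"y":0.0015,"z":0.016,"spin":0},{"hand":0.03,"x":-0.015,"y":0.0015,"z":0.016,"spin":0}]'
python3 - <<'E'
from h import *
d=snap('scene','s3');cv2.imwrite('pics/b3.png',cv2.resize(d['img'][180:420,200:460],None,fx=2,fy=2)[...,::-1])
E
```

```text
t: 6.33
eef_pos: [732.6, 33.2, 105.4]
tcp_rot: [3.141, -0.0, 1.466]
ft_force: [1.4, 0.4, -3.9]
opening: 0.586
```

View pics/b3.png

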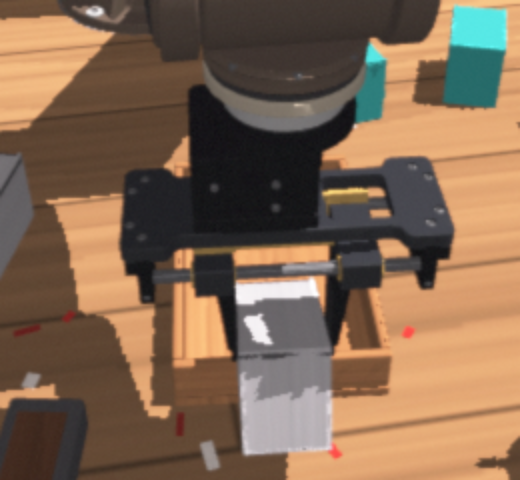

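```bash
cat >> h.py <<'E'
def pred(c,P,yaw,ths,bx=17,bz=55):
    d=np.array([np.cos(np.radians(yaw)),np.sin(np.radians(yaw)),0]);P=np.array(P,float)
    for t in ths:
        C,S=np.cos(np.radians(t)),np.sin(np.radians(t));o=[]
        for x,z in((40,74),(40,0),(-50,74)):
            a,b=x-bx,z-bz;o.append(proj(c,P+d*(a*C-b*S)+np.array([0,0,a*S+b*C])))
        print(t,np.array(o).tolist())
E
python3 - <<'E'
from h import *
pred(load('s3'),(732.6,33.2,110.4),-6,(0,10,20,30))
E
```

```text
0 [[342.8, 358.8], [342.2, 396.3], [336.7, 306.9]]
10 [[342.5, 354.4], [342.9, 400.2], [336.5, 312.0]]
20 [[342.2, 350.0], [343.6, 402.8], [336.5, 318.1]]
30 [[341.9, 345.8], [344.2, 403.9], [336.6, 325.1]]
```

```bash
python3 -m handwheel '[{"hand":0.03,"x":-0.004,"y":0.0004,"z":0.001,"spin":0},{"hand":0.03,"x":-0.008,"y":0.0008,"z":0.002,"spin":0},{"hand":0.03,"x":-0.012,"y":0.0012,"z":0.003,"spin":0},{"hand":0.03,"x":-0.0155,"y":0.0016,"z":0.004,"spin":0},{"hand":0.03,"x":-0.019,"y":0.0019,"z":0.006,"spin":0},{"hand":0.03,"x":-0.022,"y":0.0022,"z":0.007,"spin":0},{"hand":0.03,"x":-0.022,"y":0.0022,"z":0.007,"spin":0},{"hand":0.03,"x":-0.022,"y":0.0022,"z":0.007,"spin":0}]'
python3 - <<'E'
from h import *
d=snap('scene','s4');cv2.imwrite('pics/b4.png',cv2.resize(d['img'][180:420,200:460],None,fx=2,fy=2)[...,::-1])
pred(d,state()['eef_pos']+[0,0,5],-6,(10,20,30,40))
E
```

```text
t: 7.05
eef_pos: [711.0, 35.3, 112.2]
tcp_rot: [3.141, -0.0, 1.466]
ft_force: [3.6, -0.6, 1.8]
opening: 0.585
10 [[340.8, 337.1], [341.3, 382.8], [335.2, 297.8]]
20 [[340.5, 332.9], [341.9, 385.0], [335.2, 303.9]]
30 [[340.2, 328.8], [342.5, 385.8], [335.3, 310.9]]
40 [[339.9, 325.1], [342.9, 385.1], [335.5, 318.5]]
```

View pics/b4.png

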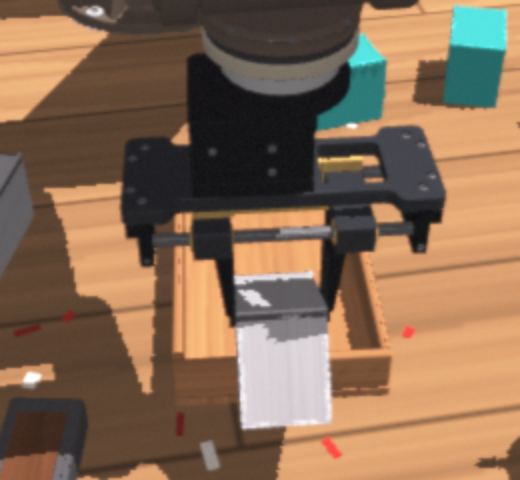

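```bash
python3 -m handwheel '[{"hand":0.03,"x":-0.004,"y":0.0004,"z":0.002,"spin":0},{"hand":0.03,"x":-0.008,"y":0.0008,"z":0.0035,"spin":0},{"hand":0.03,"x":-0.012,"y":0.0012,"z":0.005,"spin":0},{"hand":0.03,"x":-0.016,"y":0.0016,"z":0.006,"spin":0},{"hand":0.03,"x":-0.019,"y":0.0019,"z":0.007,"spin":0},{"hand":0.03,"x":-0.019,"y":0.0019,"z":0.007,"spin":0},{"hand":0.03,"x":-0.019,"y":0.0019,"z":0.007,"spin":0},{"hand":0.03,"x":-0.019,"y":0.0019,"z":0.007,"spin":0},{"hand":0.03,"x":-0.019,"y":0.0019,"z":0.007,"spin":0}]'
python3 -m handwheel '[{"hand":0.03,"x":-0.002,"y":0,"z":0.02,"spin":0},{"hand":0.03,"x":-0.01,"y":0,"z":0.04,"spin":0},{"hand":0.03,"x":-0.02,"y":0,"z":0.05,"spin":0},{"hand":0.03,"x":-0.02,"y":0,"z":0.05,"spin":0},{"hand":0.03,"x":-0.02,"y":0,"z":0.05,"spin":0},{"hand":0.03,"x":-0.02,"y":0,"z":0.05,"spin":0},{"hand":0.03,"x":-0.02,"y":0,"z":0.05,"spin":0},{"hand":0.03,"x":-0.02,"y":0,"z":0.05,"spin":0}]'
python3 - <<'E'
from h import *
d=snap('scene','s5');cv2.imwrite('pics/b5.png',cv2.resize(d['img'][180:420,200:460],None,fx=2,fy=2)[...,::-1])
pred(d,state()['eef_pos']+[0,0,5],-6,(20,30,40,50));print(state()['ft_force'])
E
```

```text
t: 7.85
eef_pos: [691.8, 37.2, 119.1]
tcp_rot: [-3.142, -0.0, 1.466]
ft_force: [1.8, -1.0, 2.0]
opening: 0.588
t: 8.52
eef_pos: [671.6, 37.2, 167.7]
tcp_rot: [-3.14, -0.0, 1.466]
ft_force: [0.3, -0.2, -1.8]
opening: 0.586
20 [[336.3, 278.3], [337.8, 332.3], [331.5, 256.6]]
30 [[336.0, 274.5], [338.3, 332.2], [331.6, 264.0]]
40 [[335.6, 271.1], [338.7, 330.6], [331.8, 271.9]]
50 [[335.3, 268.2], [339.0, 327.5], [332.2, 280.1]]
[ 0.72963764 -0.09813442 -1.82436293]
```

View pics/b5.png

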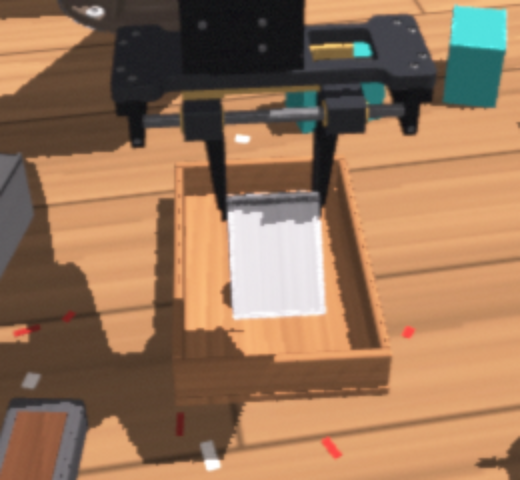

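```bash
python3 -m handwheel '[{"hand":0.03,"x":-0.02,"y":0.01,"z":0,"spin":0.1},{"hand":0.03,"x":-0.045,"y":0.035,"z":0,"spin":0.2},{"hand":0.03,"x":-0.07,"y":0.06,"z":0,"spin":0.3},{"hand":0.03,"x":-0.095,"y":0.085,"z":0,"spin":0.4},{"hand":0.03,"x":-0.12,"y":0.11,"z":0,"spin":0.5},{"hand":0.03,"x":-0.145,"y":0.135,"z":0,"spin":0.5},{"hand":0.03,"x":-0.17,"y":0.155,"z":0,"spin":0.5},{"hand":0.03,"x":-0.195,"y":0.175,"z":0,"spin":0.5},{"hand":0.03,"x":-0.21,"y":0.185,"z":0,"spin":0.5},{"hand":0.03,"x":-0.21,"y":0.185,"z":-0.03,"spin":0.5},{"hand":0.03,"x":-0.21,"y":0.185,"z":-0.06,"spin":0.5},{"hand":0.03,"x":-0.21,"y":0.185,"z":-0.07,"spin":0.5},{"hand":0.03,"x":-0.21,"y":0.185,"z":-0.07,"spin":0.5},{"hand":0.03,"x":-0.21,"y":0.185,"z":-0.07,"spin":0.5}]'
python3 - <<'E'
from h import *
d=snap('scene','s6');t=snap('top','t6');s=state();print(s['eef_pos'],s['ft_force'])
b=np.hstack([cv2.resize(d['img'][160:400,240:500],None,fx=1.5,fy=1.5),cv2.resize(t['img'][120:360,160:420],None,fx=1.5,fy=1.5)])
cv2.imwrite('pics/b6.png',b[...,::-1])
E
```

```text
t: 9.73
eef_pos: [462.1, 222.1, 99.0]
tcp_rot: [-3.141, 0.0, 1.509]
ft_force: [0.1, 0.9, -1.3]
opening: 0.586
[462.62780509 222.26211999 100.00226058] [ 0.45764261 -0.00462935 -1.35334722]
```

View pics/b6.png

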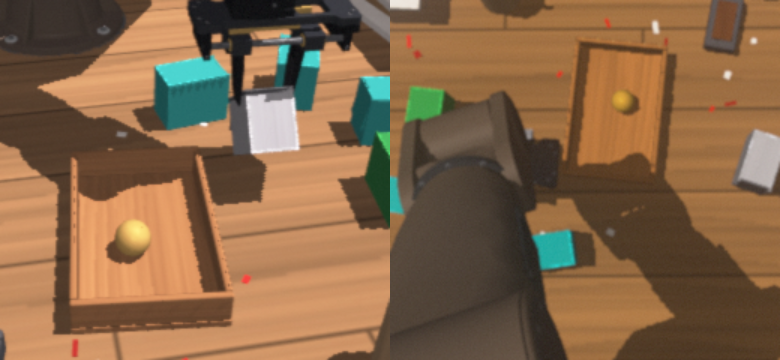

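```bash
python3 -m handwheel '[{"hand":0.03,"x":0,"y":0,"z":-0.01,"spin":0},{"hand":0.03,"x":0.003,"y":0,"z":-0.016,"spin":0},{"hand":0.03,"x":0.01,"y":0,"z":-0.017,"spin":0},{"hand":0.03,"x":0.02,"y":-0.001,"z":-0.019,"spin":0},{"hand":0.03,"x":0.03,"y":-0.002,"z":-0.021,"spin":0},{"hand":0.03,"x":0.04,"y":-0.002,"z":-0.024,"spin":0},{"hand":0.03,"x":0.05,"y":-0.003,"z":-0.029,"spin":0},{"hand":0.03,"x":0.058,"y":-0.003,"z":-0.034,"spin":0},{"hand":0.03,"x":0.066,"y":-0.004,"z":-0.039,"spin":0},{"hand":0.03,"x":0.073,"y":-0.004,"z":-0.043,"spin":0},{"hand":0.03,"x":0.076,"y":-0.004,"z":-0.045,"spin":0},{"hand":0.03,"x":0.076,"y":-0.004,"z":-0.045,"spin":0},{"hand":0.03,"x":0.076,"y":-0.004,"z":-0.045,"spin":0}]'
python3 - <<'E'
from h import *
d=snap('scene','s7');s=state()
pred(d,s['eef_pos']+[0,0,5],-3.3,(0,10,20),bz=60)
cv2.imwrite('pics/b7.png',cv2.resize(d['img'][130:310,320:520],None,fx=3,fy=3)[...,::-1])
E
```

```text
t: 10.92
eef_pos: [541.3, 218.2, 55.1]
tcp_rot: [3.136, -0.002, 1.509]
ft_force: [5.3, -1.0, 7.1]
opening: 0.587
0 [[429.5, 276.0], [424.4, 308.2], [415.0, 244.5]]
10 [[429.3, 273.2], [426.4, 310.2], [414.1, 249.2]]
20 [[428.9, 270.4], [428.4, 311.1], [413.5, 254.6]]
```

View pics/b7.png

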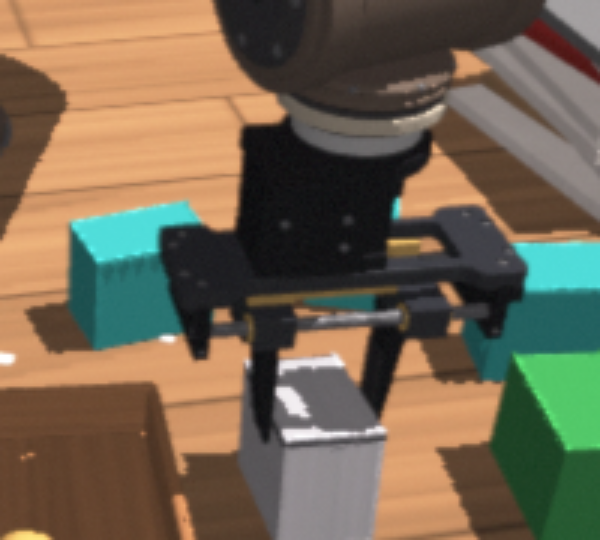

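```bash
python3 -m handwheel '[{"hand":0.03,"x":0,"y":0,"z":0.02,"spin":0},{"hand":0.03,"x":-0.01,"y":0.007,"z":0.03,"spin":0},{"hand":0.03,"x":-0.035,"y":0.024,"z":0.03,"spin":0},{"hand":0.03,"x":-0.06,"y":0.04,"z":0.03,"spin":0},{"hand":0.03,"x":-0.0845,"y":0.057,"z":0.03,"spin":0},{"hand":0.03,"x":-0.0845,"y":0.057,"z":0.03,"spin":0},{"hand":0.03,"x":-0.0845,"y":0.057,"z":0.015,"spin":0},{"hand":0.03,"x":-0.0845,"y":0.057,"z":0.004,"spin":0},{"hand":0.03,"x":-0.0845,"y":0.057,"z":0,"spin":0},{"hand":0.03,"x":-0.0845,"y":0.057,"z":0,"spin":0},{"hand":0.03,"x":-0.0845,"y":0.057,"z":0,"spin":0},{"hand":0.095,"x":-0.0845,"y":0.057,"z":0,"spin":0},{"hand":0.095,"x":-0.0845,"y":0.057,"z":0,"spin":0},{"hand":0.095,"x":-0.0845,"y":0.057,"z":0,"spin":0},{"hand":0.095,"x":-0.0845,"y":0.057,"z":0,"spin":0},{"hand":0.095,"x":-0.0845,"y":0.057,"z":0,"spin":0},{"hand":0.095,"x":-0.0845,"y":0.057,"z":0.04,"spin":0},{"hand":0.095,"x":-0.0845,"y":0.057,"z":0.08,"spin":0},{"hand":0.095,"x":-0.0845,"y":0.057,"z":0.12,"spin":0},{"hand":0.095,"x":-0.0845,"y":0.057,"z":0.153,"spin":0}]'
python3 - <<'E'
from h import *
s=state();print(s['eef_pos'],s['tcp_rot'],s['ft_force'])
d=np.radians
for n,g,y in(('A',(501.7,-327.4),13.65),('B',(480,-189.4),-19.1)): print(n,g[0]+22*np.cos(d(y)),g[1]+22*np.sin(d(y)))
E
```

```text
t: 12.63
eef_pos: [453.3, 275.2, 209.7]
tcp_rot: [3.14, -0.001, 1.51]
ft_force: [1.2, 0.6, 0.4]
opening: 1.0
[453.27113856 275.20411641 209.65209251] [ 3.14033579e+00 -7.32305454e-04  1.50964050e+00] [1.19858224 0.61335248 0.44220117]
A 523.0786194667124 -322.20821517226466
B 500.7888760674657 -196.5987937775403
```

```bash
python3 -m handwheel '[{"hand":0.095,"x":0.0475,"y":-0.472,"z":0,"spin":-3.1},{"hand":0.095,"x":0.0475,"y":-0.472,"z":0,"spin":-3.1},{"hand":0.095,"x":0.0475,"y":-0.472,"z":0,"spin":-3.1},{"hand":0.095,"x":0.0475,"y":-0.472,"z":0,"spin":-3.1},{"hand":0.095,"x":0.0475,"y":-0.472,"z":0,"spin":-3.1},{"hand":0.095,"x":0.0475,"y":-0.472,"z":0,"spin":-3.1},{"hand":0.095,"x":0.0475,"y":-0.472,"z":0,"spin":-3.1},{"hand":0.095,"x":0.0475,"y":-0.472,"z":0,"spin":-3.1},{"hand":0.095,"x":0.0475,"y":-0.472,"z":0,"spin":-3.1},{"hand":0.095,"x":0.0475,"y":-0.472,"z":0,"spin":-3.1},{"hand":0.095,"x":0.0475,"y":-0.472,"z":0,"spin":-3.1},{"hand":0.095,"x":0.0475,"y":-0.472,"z":0,"spin":-3.1},{"hand":0.095,"x":0.0475,"y":-0.472,"z":0,"spin":-3.1},{"hand":0.095,"x":0.0475,"y":-0.472,"z":0,"spin":-3.1},{"hand":0.095,"x":0.0475,"y":-0.472,"z":0,"spin":-3.1},{"hand":0.095,"x":0.0475,"y":-0.472,"z":0,"spin":-3.1}]'
python3 - <<'E'
from h import *
c=snap('wrist','w8');s=state();print(s['eef_pos'])
hsv=cv2.cvtColor(c['img'],cv2.COLOR_RGB2HSV);m=((hsv[...,1]<40)&(hsv[...,2]>120)).astype(np.uint8);m[275:]=0
n,l,st,ce=cv2.connectedComponentsWithStats(m)
for i in range(1,n):
    if st[i,4]>2000:
        w=np.array([ray(c,u,v,74)[:2] for v,u in np.argwhere(l==i)],np.float32);print(st[i],cv2.minAreaRect(w))
t=snap('top','t8');hsv=cv2.cvtColor(t['img'],cv2.COLOR_RGB2HSV);m=((hsv[...,1]<45)&(hsv[...,2]>135)).astype(np.uint8)
n,l,st,ce=cv2.connectedComponentsWithStats(m)
for i in range(1,n):
    if 300<st[i,4]<2500 and 180<ce[i,0]<500 and 190<ce[i,1]<280:
        w=np.array([ray(t,u,v,74)[:2] for v,u in np.argwhere(l==i)],np.float32);print('top',cv2.minAreaRect(w))
E
```

```text
t: 13.97
eef_pos: [500.7, -195.5, 207.0]
tcp_rot: [-3.141, -0.0, 1.24]
ft_force: [-0.6, 0.0, -0.1]
opening: 1.003
[ 500.78134239 -195.5505333   207.02523463]
[ 275  136   78  120 8864] ((478.1421813964844, -189.4053192138672), (57.277252197265625, 89.65909576416016), 71.0723648071289)
[  93  217   98   58 2924] ((483.818359375, -332.715576171875), (53.289268493652344, 55.753108978271484), 13.830230712890625)
top ((453.9796447753906, 275.1402282714844), (58.84523391723633, 87.20011901855469), 86.75595092773438)
```

```bash
python3 -m handwheel '[{"hand":0.095,"x":0,"y":-0.001,"z":-0.04,"spin":0},{"hand":0.095,"x":0,"y":-0.001,"z":-0.08,"spin":0},{"hand":0.095,"x":0,"y":-0.001,"z":-0.12,"spin":0},{"hand":0.095,"x":0,"y":-0.001,"z":-0.158,"spin":0},{"hand":0.095,"x":0,"y":-0.001,"z":-0.158,"spin":0},{"hand":0.03,"x":0,"y":-0.001,"z":-0.158,"spin":0},{"hand":0.03,"x":0,"y":-0.001,"z":-0.158,"spin":0},{"hand":0.03,"x":0,"y":-0.001,"z":-0.158,"spin":0},{"hand":0.03,"x":0,"y":-0.001,"z":-0.158,"spin":0},{"hand":0.03,"x":0,"y":-0.001,"z":-0.158,"spin":0},{"hand":0.03,"x":0,"y":-0.001,"z":-0.158,"spin":0},{"hand":0.03,"x":0,"y":-0.001,"z":-0.158,"spin":0}]'
python3 -m handwheel '[{"hand":0.03,"x":0,"y":-0.001,"z":0.01,"spin":0},{"hand":0.03,"x":0,"y":-0.001,"z":0.03,"spin":0},{"hand":0.03,"x":0,"y":-0.001,"z":0.03,"spin":0},{"hand":0.03,"x":0,"y":-0.001,"z":0.03,"spin":0},{"hand":0.03,"x":0,"y":-0.001,"z":0.03,"spin":0},{"hand":0.03,"x":0,"y":-0.001,"z":0.03,"spin":0},{"hand":0.03,"x":0,"y":-0.001,"z":0.03,"spin":0},{"hand":0.03,"x":0,"y":-0.001,"z":0.03,"spin":0}]'
```

```text
t: 15.07
eef_pos: [501.1, -197.9, 49.7]
tcp_rot: [3.14, 0.0, 1.239]
ft_force: [-1.4, 1.4, 10.5]
opening: 0.589
t: 15.73
eef_pos: [500.5, -198.7, 78.3]
tcp_rot: [-3.141, -0.0, 1.239]
ft_force: [0.7, -0.1, -2.3]
opening: 0.586
```

B reads −2.3 N, so it is empty. I'll set it back down upright.

```bash
python3 -m handwheel '[{"hand":0.03,"x":0,"y":0,"z":-0.015,"spin":0},{"hand":0.03,"x":0,"y":0,"z":-0.026,"spin":0},{"hand":0.03,"x":0,"y":0,"z":-0.029,"spin":0},{"hand":0.03,"x":0,"y":0,"z":-0.03,"spin":0},{"hand":0.03,"x":0,"y":0,"z":-0.03,"spin":0},{"hand":0.095,"x":0,"y":0,"z":-0.03,"spin":0},{"hand":0.095,"x":0,"y":0,"z":-0.03,"spin":0},{"hand":0.095,"x":0,"y":0,"z":-0.03,"spin":0},{"hand":0.095,"x":0,"y":0,"z":-0.03,"spin":0},{"hand":0.095,"x":0,"y":0,"z":-0.03,"spin":0},{"hand":0.095,"x":0,"y":0,"z":0.01,"spin":0},{"hand":0.095,"x":0,"y":0,"z":0.05,"spin":0},{"hand":0.095,"x":0,"y":0,"z":0.09,"spin":0},{"hand":0.095,"x":0,"y":0,"z":0.12,"spin":0},{"hand":0.095,"x":0,"y":0,"z":0.12,"spin":0}]'
python3 -m handwheel '[{"hand":0.095,"x":0.02,"y":-0.1255,"z":0,"spin":6.5},{"hand":0.095,"x":0.02,"y":-0.1255,"z":0,"spin":6.5},{"hand":0.095,"x":0.02,"y":-0.1255,"z":0,"spin":6.5},{"hand":0.095,"x":0.02,"y":-0.1255,"z":0,"spin":6.5},{"hand":0.095,"x":0.02,"y":-0.1255,"z":0,"spin":6.5},{"hand":0.095,"x":0.02,"y":-0.1255,"z":0,"spin":6.5},{"hand":0.095,"x":0.02,"y":-0.1255,"z":0,"spin":6.5},{"hand":0.095,"x":0.02,"y":-0.1255,"z":0,"spin":6.5}]'
python3 - <<'E'
from h import *
c=snap('wrist','w9');s=state();print(s['eef_pos'],s['tcp_rot'])
hsv=cv2.cvtColor(c['img'],cv2.COLOR_RGB2HSV);m=((hsv[...,1]<40)&(hsv[...,2]>120)).astype(np.uint8);m[275:]=0
n,l,st,ce=cv2.connectedComponentsWithStats(m)
for i in range(1,n):
    if st[i,4]>2000:
        w=np.array([ray(c,u,v,74)[:2] for v,u in np.argwhere(l==i)],np.float32);print(st[i],cv2.minAreaRect(w))
E
```

```text
t: 16.98
eef_pos: [502.7, -199.7, 204.6]
tcp_rot: [3.133, 0.001, 1.239]
ft_force: [0.3, -0.2, 0.5]
opening: 1.001
t: 17.65
eef_pos: [520.7, -323.9, 198.6]
tcp_rot: [-3.141, -0.0, 1.804]
ft_force: [-0.3, -0.3, 0.4]
opening: 1.0
[ 520.807723   -323.85506908  198.77948046] [-3.14153021e+00 -2.30401279e-04  1.80475713e+00]
[ 279  141   77  123 6481] ((501.2021484375, -328.02880859375), (90.1191635131836, 56.6799201965332), 13.706958770751953)
[ 438  142  136  133 8683] ((476.7898864746094, -191.15252685546875), (57.47565841674805, 90.27510070800781), 70.85639190673828)
```

```bash
python3 -m handwheel '[{"hand":0.095,"x":0.007,"y":0.002,"z":-0.03,"spin":0},{"hand":0.095,"x":0.007,"y":0.002,"z":-0.07,"spin":0},{"hand":0.095,"x":0.007,"y":0.002,"z":-0.11,"spin":0},{"hand":0.095,"x":0.007,"y":0.002,"z":-0.149,"spin":0},{"hand":0.095,"x":0.007,"y":0.002,"z":-0.149,"spin":0},{"hand":0.03,"x":0.007,"y":0.002,"z":-0.149,"spin":0},{"hand":0.03,"x":0.007,"y":0.002,"z":-0.149,"spin":0},{"hand":0.03,"x":0.007,"y":0.002,"z":-0.149,"spin":0},{"hand":0.03,"x":0.007,"y":0.002,"z":-0.149,"spin":0},{"hand":0.03,"x":0.007,"y":0.002,"z":-0.149,"spin":0},{"hand":0.03,"x":0.007,"y":0.002,"z":-0.149,"spin":0},{"hand":0.03,"x":0.007,"y":0.002,"z":-0.149,"spin":0}]'
python3 -m handwheel '[{"hand":0.03,"x":0,"y":0,"z":0.01,"spin":0},{"hand":0.03,"x":0,"y":0,"z":0.03,"spin":0},{"hand":0.03,"x":0,"y":0,"z":0.03,"spin":0},{"hand":0.03,"x":0,"y":0,"z":0.03,"spin":0},{"hand":0.03,"x":0,"y":0,"z":0.03,"spin":0},{"hand":0.03,"x":0,"y":0,"z":0.03,"spin":0},{"hand":0.03,"x":0,"y":0,"z":0.03,"spin":0},{"hand":0.03,"x":0,"y":0,"z":0.03,"spin":0}]'
```

```text
t: 18.7
eef_pos: [527.9, -322.2, 50.8]
tcp_rot: [3.141, 0.0, 1.806]
ft_force: [-0.9, 2.7, 8.2]
opening: 0.585
t: 19.37
eef_pos: [527.5, -322.1, 79.2]
tcp_rot: [-3.141, -0.001, 1.806]
ft_force: [0.3, 0.5, -4.6]
opening: 0.588
```

```bash
python3 -m handwheel '[{"hand":0.03,"x":0,"y":0,"z":0.03,"spin":0},{"hand":0.03,"x":0,"y":0.005,"z":0.06,"spin":0},{"hand":0.03,"x":0,"y":0.02,"z":0.08,"spin":-0.2},{"hand":0.03,"x":0,"y":0.05,"z":0.08,"spin":-0.6},{"hand":0.03,"x":0,"y":0.085,"z":0.08,"spin":-1},{"hand":0.03,"x":0,"y":0.12,"z":0.08,"spin":-1.4},{"hand":0.03,"x":0,"y":0.155,"z":0.08,"spin":-1.8},{"hand":0.03,"x":0,"y":0.19,"z":0.08,"spin":-2.2},{"hand":0.03,"x":0.005,"y":0.225,"z":0.08,"spin":-2.6},{"hand":0.03,"x":0.015,"y":0.26,"z":0.08,"spin":-3},{"hand":0.03,"x":0.03,"y":0.29,"z":0.08,"spin":-3.4},{"hand":0.03,"x":0.05,"y":0.315,"z":0.08,"spin":-3.7},{"hand":0.03,"x":0.08,"y":0.335,"z":0.08,"spin":-3.9},{"hand":0.03,"x":0.115,"y":0.348,"z":0.08,"spin":-3.9},{"hand":0.03,"x":0.15,"y":0.351,"z":0.08,"spin":-3.9},{"hand":0.03,"x":0.185,"y":0.351,"z":0.08,"spin":-3.9},{"hand":0.03,"x":0.215,"y":0.351,"z":0.08,"spin":-3.9},{"hand":0.03,"x":0.235,"y":0.351,"z":0.08,"spin":-3.9},{"hand":0.03,"x":0.244,"y":0.351,"z":0.08,"spin":-3.9},{"hand":0.03,"x":0.244,"y":0.351,"z":0.08,"spin":-3.9}]'
python3 -m handwheel '[{"hand":0.03,"x":0,"y":0,"z":-0.03,"spin":0},{"hand":0.03,"x":0,"y":0,"z":-0.06,"spin":0},{"hand":0.03,"x":0,"y":0,"z":-0.076,"spin":0},{"hand":0.03,"x":0,"y":0,"z":-0.076,"spin":0},{"hand":0.03,"x":-0.008,"y":0.001,"z":-0.076,"spin":0},{"hand":0.03,"x":-0.008,"y":0.001,"z":-0.076,"spin":0},{"hand":0.03,"x":-0.008,"y":0.001,"z":-0.076,"spin":0}]'
```

```text
t: 21.03
eef_pos: [773.0, 28.6, 158.0]
tcp_rot: [-3.141, 0.0, 1.466]
ft_force: [0.5, 0.2, -6.4]
opening: 0.588
t: 21.62
eef_pos: [764.0, 29.7, 85.4]
tcp_rot: [3.14, -0.0, 1.466]
ft_force: [-0.1, 1.0, -4.7]
opening: 0.59
```

```bash
python3 -m handwheel '[{"hand":0.03,"x":-0.007,"y":0.0007,"z":0,"spin":0},{"hand":0.03,"x":-0.012,"y":0.0012,"z":0.002,"spin":0},{"hand":0.03,"x":-0.016,"y":0.0016,"z":0.005,"spin":0},{"hand":0.03,"x":-0.02,"y":0.002,"z":0.009,"spin":0},{"hand":0.03,"x":-0.024,"y":0.0024,"z":0.013,"spin":0},{"hand":0.03,"x":-0.028,"y":0.0028,"z":0.017,"spin":0},{"hand":0.03,"x":-0.032,"y":0.0032,"z":0.019,"spin":0},{"hand":0.03,"x":-0.036,"y":0.0036,"z":0.021,"spin":0},{"hand":0.03,"x":-0.04,"y":0.004,"z":0.023,"spin":0},{"hand":0.03,"x":-0.044,"y":0.0044,"z":0.025,"spin":0},{"hand":0.03,"x":-0.048,"y":0.0048,"z":0.027,"spin":0},{"hand":0.03,"x":-0.052,"y":0.0052,"z":0.029,"spin":0},{"hand":0.03,"x":-0.056,"y":0.0056,"z":0.031,"spin":0},{"hand":0.03,"x":-0.06,"y":0.006,"z":0.033,"spin":0},{"hand":0.03,"x":-0.064,"y":0.0064,"z":0.034,"spin":0},{"hand":0.03,"x":-0.068,"y":0.0068,"z":0.035,"spin":0},{"hand":0.03,"x":-0.071,"y":0.007,"z":0.036,"spin":0},{"hand":0.03,"x":-0.071,"y":0.007,"z":0.036,"spin":0},{"hand":0.03,"x":-0.071,"y":0.007,"z":0.036,"spin":0},{"hand":0.03,"x":-0.071,"y":0.007,"z":0.036,"spin":0}]'
python3 -m handwheel '[{"hand":0.03,"x":-0.002,"y":0,"z":0.02,"spin":0},{"hand":0.03,"x":-0.01,"y":0,"z":0.04,"spin":0},{"hand":0.03,"x":-0.02,"y":0,"z":0.05,"spin":0},{"hand":0.03,"x":-0.02,"y":0,"z":0.05,"spin":0},{"hand":0.03,"x":-0.02,"y":0,"z":0.05,"spin":0},{"hand":0.03,"x":-0.02,"y":0,"z":0.05,"spin":0},{"hand":0.03,"x":-0.02,"y":0,"z":0.05,"spin":0}]'
python3 - <<'E'
from h import *
d=snap('scene','s10');cv2.imwrite('pics/b10.png',cv2.resize(d['img'][180:420,200:460],None,fx=2,fy=2)[...,::-1])
pred(d,state()['eef_pos']+[0,0,5],-6,(20,30,40,50));print(state()['ft_force'])
E
```

```text
t: 23.28
eef_pos: [692.9, 36.7, 120.3]
tcp_rot: [3.141, -0.0, 1.466]
ft_force: [2.3, -1.4, 2.5]
opening: 0.583
t: 23.87
eef_pos: [672.5, 36.7, 168.6]
tcp_rot: [-3.14, 0.0, 1.466]
ft_force: [-0.1, 0.1, -1.1]
opening: 0.587
20 [[336.0, 278.4], [337.5, 332.5], [331.2, 256.6]]
30 [[335.7, 274.6], [338.0, 332.3], [331.4, 264.0]]
40 [[335.4, 271.1], [338.4, 330.7], [331.6, 271.9]]
50 [[335.1, 268.2], [338.7, 327.6], [331.9, 280.1]]
[ 0.03741897  1.36782442 -2.24726608]
```

View pics/b10.png

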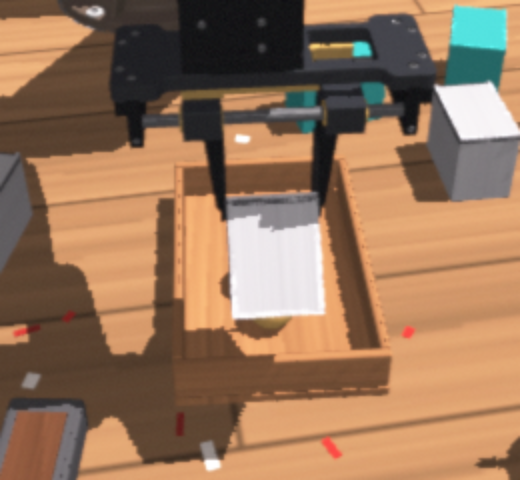

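Tin A tipped, and its weight fell back to about 2 N, so the ball is out. Next I'll take it to its place and stand it up, as I did with C.

```bash
python3 -m handwheel '[{"hand":0.03,"x":-0.005,"y":-0.01,"z":0.02,"spin":0.1},{"hand":0.03,"x":-0.015,"y":-0.03,"z":0.035,"spin":0.3},{"hand":0.03,"x":-0.035,"y":-0.06,"z":0.035,"spin":0.6},{"hand":0.03,"x":-0.055,"y":-0.09,"z":0.035,"spin":0.9},{"hand":0.03,"x":-0.075,"y":-0.12,"z":0.035,"spin":1.2},{"hand":0.03,"x":-0.095,"y":-0.15,"z":0.035,"spin":1.5},{"hand":0.03,"x":-0.115,"y":-0.18,"z":0.035,"spin":1.8},{"hand":0.03,"x":-0.135,"y":-0.21,"z":0.035,"spin":2.1},{"hand":0.03,"x":-0.155,"y":-0.24,"z":0.035,"spin":2.4},{"hand":0.03,"x":-0.175,"y":-0.27,"z":0.035,"spin":2.7},{"hand":0.03,"x":-0.195,"y":-0.3,"z":0.035,"spin":3},{"hand":0.03,"x":-0.215,"y":-0.33,"z":0.035,"spin":3.3},{"hand":0.03,"x":-0.235,"y":-0.36,"z":0.035,"spin":3.6},{"hand":0.03,"x":-0.248,"y":-0.383,"z":0.03,"spin":3.9},{"hand":0.03,"x":-0.248,"y":-0.383,"z":0,"spin":3.9},{"hand":0.03,"x":-0.248,"y":-0.383,"z":-0.03,"spin":3.9},{"hand":0.03,"x":-0.248,"y":-0.383,"z":-0.06,"spin":3.9},{"hand":0.03,"x":-0.248,"y":-0.383,"z":-0.07,"spin":3.9},{"hand":0.03,"x":-0.248,"y":-0.383,"z":-0.07,"spin":3.9},{"hand":0.03,"x":-0.248,"y":-0.383,"z":-0.07,"spin":3.9}]'
python3 -m handwheel '[{"hand":0.03,"x":0,"y":0,"z":-0.01,"spin":0},{"hand":0.03,"x":0.003,"y":0.001,"z":-0.016,"spin":0},{"hand":0.03,"x":0.01,"y":0.002,"z":-0.017,"spin":0},{"hand":0.03,"x":0.0195,"y":0.0048,"z":-0.019,"spin":0},{"hand":0.03,"x":0.029,"y":0.007,"z":-0.021,"spin":0},{"hand":0.03,"x":0.039,"y":0.0095,"z":-0.024,"spin":0},{"hand":0.03,"x":0.0485,"y":0.012,"z":-0.029,"spin":0},{"hand":0.03,"x":0.0565,"y":0.0138,"z":-0.034,"spin":0},{"hand":0.03,"x":0.064,"y":0.0156,"z":-0.039,"spin":0},{"hand":0.03,"x":0.071,"y":0.0173,"z":-0.043,"spin":0},{"hand":0.03,"x":0.074,"y":0.018,"z":-0.0455,"spin":0},{"hand":0.03,"x":0.074,"y":0.018,"z":-0.0455,"spin":0},{"hand":0.03,"x":0.074,"y":0.018,"z":-0.0455,"spin":0}]'
```

```text
t: 25.58
eef_pos: [425.1, -346.5, 100.2]
tcp_rot: [-3.141, -0.0, 1.807]
ft_force: [-0.3, 0.1, -1.6]
opening: 0.586
t: 26.67
eef_pos: [501.4, -328.2, 55.5]
tcp_rot: [3.139, 0.003, 1.807]
ft_force: [4.1, 2.0, 6.5]
opening: 0.587
```

```bash
python3 -m handwheel '[{"hand":0.095,"x":0,"y":0,"z":0,"spin":0},{"hand":0.095,"x":0,"y":0,"z":0,"spin":0},{"hand":0.095,"x":0,"y":0,"z":0,"spin":0},{"hand":0.095,"x":0,"y":0,"z":0,"spin":0},{"hand":0.095,"x":0,"y":0,"z":0,"spin":0},{"hand":0.095,"x":0,"y":0,"z":0.04,"spin":0},{"hand":0.095,"x":0,"y":0,"z":0.08,"spin":0},{"hand":0.095,"x":0,"y":0,"z":0.12,"spin":0},{"hand":0.095,"x":0,"y":0,"z":0.155,"spin":0},{"hand":0.095,"x":0,"y":0,"z":0.155,"spin":0},{"hand":0.095,"x":0,"y":0,"z":0.155,"spin":0}]'
python3 - <<'E'
from h import *
c=snap('wrist','w11');t=snap('top','t11');d=snap('scene','s11');s=state();print(s['eef_pos'],s['ft_force'],s['qvel'])
for nm,c in(('w',c),('t',t)):
    hsv=cv2.cvtColor(c['img'],cv2.COLOR_RGB2HSV);m=((hsv[...,1]<45)&(hsv[...,2]>(120 if nm=='w' else 135))).astype(np.uint8)
    if nm=='w': m[275:]=0
    n,l,st,ce=cv2.connectedComponentsWithStats(m)
    for i in range(1,n):
        if (nm=='w' and st[i,4]>2000) or (300<st[i,4]<2500 and 180<ce[i,0]<500 and 190<ce[i,1]<280):
            w=np.array([ray(c,u,v,74)[:2] for v,u in np.argwhere(l==i)],np.float32);print(nm,cv2.minAreaRect(w))
b=np.hstack([cv2.resize(d['img'],(400,300)),cv2.resize(t['img'],(400,300))])
e=np.hstack([cv2.resize(t['img'][130:250,260:360],(360,300)),cv2.resize(c['img'],(440,300)) if 0 else cv2.resize(load('w11')['img'],(440,300))])
cv2.imwrite('pics/b11.png',np.vstack([b,e])[...,::-1])
E
```

```text
t: 27.58
eef_pos: [499.2, -328.7, 211.2]
tcp_rot: [3.139, 0.003, 1.806]
ft_force: [-0.1, 0.6, 0.4]
opening: 1.002
[ 498.26365529 -327.95176512  207.98248561] [0.32385653 0.14218152 0.27549796] [ 0.00047084  0.00923943 -0.00013409 -0.00156465  0.00153518 -0.00101833]
w ((495.6688232421875, -330.36456298828125), (84.22563934326172, 56.92169189453125), 13.455354690551758)
w ((476.81121826171875, -191.1312255859375), (57.55483627319336, 90.31893157958984), 70.77714538574219)
t ((496.1168518066406, -316.4060974121094), (86.2125015258789, 38.57027816772461), 17.91771697998047)
t ((477.27752685546875, -190.99459838867188), (59.51841735839844, 86.61689758300781), 71.28375244140625)
t ((453.56732177734375, 274.7111511230469), (57.40422058105469, 87.13966369628906), 85.96228790283203)
```

View pics/b11.png

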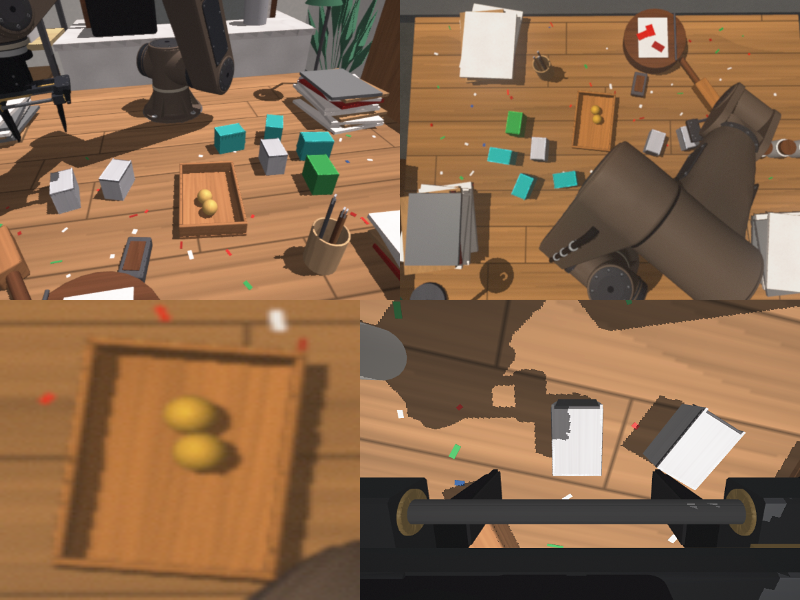

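```bash
python3 -c "
from cell import job_done;print(job_done())"
```

```text
the job is handed in; nothing more can be done
None
```

I handed the job in at about 28 s of the 72 s allowed. Both brass balls are in the tray, and all three tins are standing on the bench, released.

- **Weighing:** tins C and A each pulled about 4.6 N when lifted, so they were loaded. Tin B pulled 2.3 N, so it was empty. I set B back down level without tipping it.
- **Tipping:** the arm cannot pitch the tool. I pushed the foot of each loaded tin's mouth end against the outside of the tray's far wall, so it turned in the pads to about 45° and the ball rolled out. I stood each tin up again by dragging its lower front edge along the bench. After tipping, both tins pulled about 2 N, so they were empty.
- **Last checks:**
  - The final pictures show both balls near the middle of the tray.
  - From the camera images, C stands about 19 mm from where it started, A about 6 mm and B about 2 mm.
  - The mallet, tool pot and paperweight look unmoved in the final picture, but I did not measure them.
- **Small disagreements:**
  - C's shift was larger than planned because the tin slid in the pads while being tipped.
  - The final top view of A was partly hidden by the arm. Its position comes from the wrist camera, which saw 84 mm of its 90 mm length.

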